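Load the dye shaker and make it ready to run

ROBOT

A 7-joint arm with a two-finger parallel gripper is mounted at the origin on the work surface. World frame = base frame: x ahead of the robot, y to its left, z up, the work surface at z = 0. Lengths are in m, angles in rad, forces in N, time in s.
With the tool pointing down it reaches from about 0.425 to 1.025 m from the base axis. Payload 3.6 kg.
Tool frame: the origin (TCP) lies on the centre line of the jaws, within the pads' length; the fingertips stand 25 mm ahead of it and the grasp point (between the pads) lies 6 mm ahead of it; z points along the fingers, y is the line along which they close (so a half turn about z gives the same grasp; the last joint's range is limited). The gripper opens to 85 mm and grips with 20 to 120 N. Pads are 22 mm wide; open, the fingers measure 114 mm over their backs; the gripper's body (76 mm by 85 mm) begins 54 mm behind the grasp point. The pads swing forward as they close: fully open they stand 13 mm farther back than shut.
Start: joints at [-1.206, 0.591, 0.048, 1.609, -0.033, 0.943, -0.034], TCP at [0.321, 0.65, 0.256] pointing down, gripper open.
Joint ranges: [-2.69, 2.69], [-0.47, 2.24], [-1.27, 1.36], [0.19, 2.51], [-1.53, 4.68], [0.08, 2.07], [-3.09, 3.09]. Speed limits (rad/s): [2.57, 2.57, 3.14, 3.14, 3.14, 3.14, 3.14].

INTERFACE

Orientations are given as a unit quaternion [x, y, z, w].
In Python, from bench import arm, optics gives the robot as it stands.
- The arm moves only by the shell command python3 -m jog 'ROWS' [OPENING]. ROWS is JSON, one flat list of numbers, 4 for each row, row after row: the shift along the world's x, y, z in mm, then the turn about the world's z in rad. A call has 1 to 12 rows; each row shifts and turns the commanded pose from where the row before left it; what a row does not reach is not made up. A row lasts 1/8 s, in which the tool goes at most 62.5 mm and 10.7 degrees, less where a joint would pass 70% of its speed; a pose out of reach is approached as far as the arm can. A call with a gripper value outside its range is refused whole. OPENING is the finger opening in mm, from 0 to 85.4, set as the call begins (- or left out, the last holds). The fingers move at their own pace and stop on an object; the grip force is fixed at half the most. Time passes only in rows, so rows that do not move let the fingers close. It gives the time, the measured TCP pose, the force, the opening and the grip force at its end, in the units of the state.
- arm.read_state(): the state, without advancing time (a new reading comes with each control period).
- optics.get_image(name): name is "scene" or "top"; returns (picture, depth): 400x640x3 uint8, red, green, blue; 400x640 float32, m along the optical axis (not along the pixel's ray), 0 where there is no reading.
- optics.camera_model(name): a dict with "fx", "fy", "cx", "cy" (pixels), "world_to_cam" (4x4, takes a point from world to camera coordinates). Camera axes: x right, y down, z forward; pixel columns grow to the right and rows downward; lengths in m; the calibration is good to about 2 mm. A picture is of the moment at which its call begins. camera_model takes no time and is no camera call.
- arm.job_done(): hands the job in; it is judged then, once.
The state is a dict: "clock": time; "q": joint angles; "qd": joint speeds; "tau": joint torques, N m; "eef_pos": TCP position; "ee_rot": TCP orientation; "ft_force": force on the tool from outside, world axes, zero at the start; "moment": the same for the moment, N m; "finger_gap": opening from 0.0 (shut) to 1.0 (fully open); "grip_force": force on a finger pad.
Only numpy, scipy, OpenCV 4.12 (cv2) and the standard library are available. Lean on these libraries where they do the work, as an engineer would, in place of code of your own. Each camera call takes 0.05 s, during which the arm holds its last target. There are 200 camera calls.

TASK

Make the dye shaker ready to run: press down and turn off the pot's safety lid (pressed firmly it turns easily, never force it) and lay it on the bench, put every dye bottle standing on the bench into the pot, then put the lid back and lock it so that it sits up in its catches. Last, take the drive pin from its stand and feel through the slot in the drive's cover plate for the hidden hole of the crank bar, until the pin drops fully home with its head down on the plate. Do not disturb the sneaker, the brush or the cleaner bottle.

Things in the scene. Friction and masses are not known exactly. Their poses are not given: they have to be found in the camera images.
- lid_grip (a point): Pot lid: metal disc 132 mm across, 10 mm thick, two steel ears opposite each other (16 mm wide, 8 mm thick, reaching 84 mm from the centre), on top a black grip bar 90 long, 26 wide, 34 mm high, in line with the ears; 0.25 to 0.45 kg. Point: middle of the bar, 27 mm above the lid's underside, 17 mm above the disc's top. x along bar and ears (either way round is the same), z up out of the lid.
- pot (a point): Centre of the mouth of the fixed round steel pot, at the rim (108 mm above the bench). Mouth 110 mm across, floor 78 mm below this point. x: locked direction of the lid's ears; z up. Lid locked (as at the start): grip-bar point 47 mm above this point. Three bottles stand in it well, each 29 mm from the middle.
- seal (a joint): Sprung black seal ring on the pot rim, pushes the lid up; m, 0 = lid locked, -0.003 = free (top 23 mm above the rim), 0.012 = pressed to its hard stop. The lid turns only while pressed 9 to 12 mm below its locked height (press of 11 to 15 N). Pressed, it turns anticlockwise (seen from above); past 0.55 rad the ears are clear of the catches and the lid lifts straight off.
- catch0 (a point): Top of one catch bracket over a lid ear, dark steel, 70 to 94 mm from the pot's axis, 44 mm wide. The ear sits up under its roof behind an 8 mm tooth. To lock: set the lid centred on the seal, turned 0.6 to 0.8 rad anticlockwise of locked (rests 3 mm above locked height), press it 12 to 15 mm down from there, turn clockwise to the locked direction (end wall 0.04 rad past it), let it rise.
- catch1 (a point): Top of the other, equal catch bracket, across the pot; both tops are 37 mm above the rim. A lid that is not pressed far enough jams against the teeth: turn it only while it goes easily.
- shaker: The whole shaker; origin under the centre of its fixed base plate, 250 mm (x) by 370 mm (y), 20 mm thick, carrying the pot at -y and the drive housing at +y; same axes as the pot.
- slot (a point): Centre of the slot in the drive housing's aluminium cover plate (160 by 90 mm, 8 mm thick), at the plate's top face, 85 mm above the bench. The slot is 64 mm long along this x and 16 mm wide, closed to the eye by black dust lips that yield freely. z up.
- crank (a point): Point on top of the crank bar hidden under the cover plate, straight below the slot's centre and 28 mm below the plate's top; NOT its hole. The bar has one hole (15.5 mm along the slot, 22 mm across it, 35 mm deep, small chamfer) whose centre lies up to 18 mm either way along the slot's x from here, different each time, to be felt with the pin tip. The bar does not move.
- pin_head (a point): Drive pin: steel rod 12 mm across and 60 mm long under a square black head 26 by 26 mm, 34 mm high; 0.12 kg. Point: middle of the head, 17 mm above its underside, 77 mm above the tip; z from tip to head, x and y square to the flats. Fully home: head on the cover plate, tip 32 mm down in the hole. With the tip on top of the bar the head stands 32 mm clear of the plate.
- stand_top (a point): Top centre of the fixed wooden stand, 70 by 70 mm, 64 mm high, in whose 15 mm square hole the pin starts upright, its head resting on this top.
- lid: The same lid, origin at the centre of its underside.
- sneaker: Bystander: a white sneaker 240 mm long, 90 mm wide, 115 mm high, on the bench; origin at its underside.
- brush: Bystander: a shoe brush 110 by 32 mm, 38 mm high, bristles down; origin at its underside.
- cleaner: Bystander: a standing cleaner bottle 60 mm across, 160 mm high; origin at its underside.
- dye0_mid (a point): A closed dye bottle (two to three of the four alike are present), 62 mm high: squat heavy white foot 44 mm across and 30 mm high, black cap 28 mm across and 32 mm high above it; 0.07 to 0.12 kg. It stands on the bench. This point is its centre, half-way up (31 mm); z points from foot to cap. Take it by the cap.
- dye1_mid (a point): A closed dye bottle (two to three of the four alike are present), 62 mm high: squat heavy white foot 44 mm across and 30 mm high, black cap 28 mm across and 32 mm high above it; 0.07 to 0.12 kg. It stands on the bench. This point is its centre, half-way up (31 mm); z points from foot to cap. Take it by the cap.
- dye2_mid (a point): A closed dye bottle (two to three of the four alike are present), 62 mm high: squat heavy white foot 44 mm across and 30 mm high, black cap 28 mm across and 32 mm high above it; 0.07 to 0.12 kg. It stands on the bench. This point is its centre, half-way up (31 mm); z points from foot to cap. Take it by the cap.
- dye3_mid (a point): A closed dye bottle (two to three of the four alike are present), 62 mm high: squat heavy white foot 44 mm across and 30 mm high, black cap 28 mm across and 32 mm high above it; 0.07 to 0.12 kg. It stands on the bench. This point is its centre, half-way up (31 mm); z points from foot to cap. Take it by the cap.
There are look-alikes about, which are no part of the job. Of the things that look like the part that bears pin_head, take the one that is farthest to the robot's right at the start. What is shaped like the lid but pink is not meant.

How it is judged:
On the way, in this order (a step that is already met when the one before it is completed fails the run):
1. the lid is off the pot and lies on the bench (horizontal distance between lid_grip and pot above 0.13 m and height (world z) of lid_grip below 0.06 m), for 0.2 s.
2. every dye bottle present is in the pot, below its rim (horizontal distance between each of dye0_mid, dye1_mid, dye2_mid, dye3_mid and pot below 0.052 m and height (world z) of each of dye0_mid, dye1_mid, dye2_mid, dye3_mid below 0.1 m), for 0.2 s.
3. the lid is back on the pot, turned to its locked direction and up in its catches (horizontal distance between lid_grip and pot below 0.008 m and angle between the x axis of lid_grip and the x axis of pot, either way round below 0.12 rad and z of lid_grip in the frame of pot between 0.044 and 0.0495 m and angle between lid_grip's own z axis and vertical below 0.06 rad), for 0.3 s.
4. the drive pin is down in the hidden hole with its head on the cover plate (z of pin_head in the frame of slot between 0.012 and 0.0205 m and horizontal distance between pin_head and slot below 0.027 m and angle between pin_head's own z axis and vertical below 0.12 rad), for 0.3 s.
At the end, for the whole second after the job is handed in: Every bottle present is in the pot, centre below the rim and within 52 mm of its axis. Lid locked: centred to 8 mm, within 0.12 rad of the locked direction, level, grip point 44 to 49.5 mm above the rim point. Pin in the hidden hole: head underside within 3.5 mm of the plate, upright to 0.12 rad (all of step 2 and all of step 3 and all of step 4); the robot touches nothing.
It fails at once if the lid is forced past the teeth: over 60 N between lid and shaker while its ears are between locked and clear (contact force between lid and shaker above 60 N and horizontal distance between lid_grip and pot below 0.02 m and angle between the x axis of lid_grip and the x axis of pot, either way round between 0.06 and 0.5 rad).
It fails at once if the sneaker is moved more than 40 mm (distance of sneaker from where it was at the start of the episode above 0.04 m).
It fails at once if the brush is moved more than 40 mm (distance of brush from where it was at the start of the episode above 0.04 m).
It fails at once if the cleaner is moved more than 40 mm (distance of cleaner from where it was at the start of the episode above 0.04 m).
Of dye0, dye1, dye2, dye3 only 2 to 3 are there at a start; the rules pass over those that are not, and their reading is None.
At some moment in a run one of dye0, dye1, dye2, dye3 may be knocked a few centimetres aside while the robot is not near it.
It also fails if it takes over 210 s, if anything falls off the work surface, if the arm or the gripper's body presses on something with over 40 N, if the wrist force passes 120 N, or if a joint passes its speed limit or range.

## Working session

There is one attempt and no reset: what is moved stays moved. The work goes in short steps, Python scripts to look and compute and a shell command to move; the robot and the scene stay as the last step left them, time stands still between calls to the robot, and variables do not carry over. Pictures are saved under pics/ and viewed, at most 14 in all, crops included, and the job is handed in when it is done.

```bash
ls; mkdir -p pics; cat > h.py <<'E'
import numpy as np, cv2
from bench import arm, optics
def snap(n,f):
    im,d=optics.get_image(n); cv2.imwrite(f'pics/{f}.png',im[:,:,::-1]); np.save(f'pics/{f}.npy',d); return im,d
def w(n,u,v,z=None,d=None):
    m=optics.camera_model(n); T=np.linalg.inv(m['world_to_cam'])
    r=np.array([(u-m['cx'])/m['fx'],(v-m['cy'])/m['fy'],1.])
    if z is not None:
        R=T[:3,:3]@r; return T[:3,3]+R*(z-T[2,3])/R[2]
    return T[:3,:3]@(r*d)+T[:3,3]
def px(n,p):
    m=optics.camera_model(n); c=(m['world_to_cam']@np.append(p,1))[:3]; return m['fx']*c[0]/c[2]+m['cx'],m['fy']*c[1]/c[2]+m['cy']
E
python3 - <<'E'
from h import *
snap('top','t0');snap('scene','s0')
for n in('top','scene'):
    T=np.linalg.inv(optics.camera_model(n)['world_to_cam']);print(T.round(3),optics.camera_model(n)['fx'])
print(arm.read_state())
E
```

```text
pics
[[ 9.000e-03 -9.860e-01  1.650e-01  2.840e-01]
 [-1.000e+00 -1.100e-02 -9.000e-03 -1.000e-03]
 [ 1.100e-02 -1.650e-01 -9.860e-01  1.827e+00]
 [ 0.000e+00  0.000e+00  0.000e+00  1.000e+00]] 499.22983044838304
[[-0.681  0.612 -0.402  1.125]
 [ 0.733  0.57  -0.372  0.513]
 [ 0.002 -0.548 -0.837  1.281]
 [ 0.     0.     0.     1.   ]] 472.90877224715376
{'clock': 0.1, 'q': array([-1.2055119 ,  0.59204223,  0.04826407,  1.60971263, -0.03326235,
        0.94267103, -0.0337194 ]), 'qd': array([-3.13180583e-03, -2.82472156e-03,  3.66540336e-04, -1.36903397e-03,
        2.78586694e-05,  1.21077198e-05,  1.03314764e-03]), 'tau': array([ 4.41376571e-03, -5.49999762e+01,  1.55303523e+00, -1.98823607e+01,
        9.68227512e-03,  3.82315586e-03, -1.15719513e-05]), 'eef_pos': array([0.32073786, 0.64941608, 0.25523646]), 'ee_rot': array([ 2.27329124e-01,  9.73817457e-01, -1.00061389e-03, -1.70359917e-04]), 'ft_force': array([ 0.01065365, -0.87460365, -0.20516229]), 'moment': array([-0.04710784,  0.00851471,  0.00255359]), 'grip_force': 0.0, 'finger_gap': 1.0018758510628756}
```

View pics/t0.png

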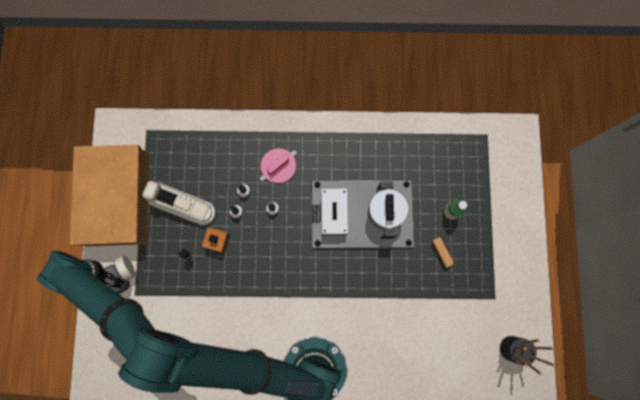

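View pics/s0.png

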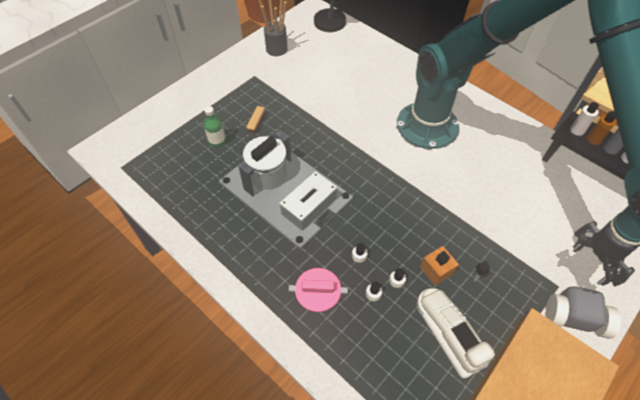

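The top view shows bottles at (243,190), (236,211) and (272,209), the pot with its lid at (389,208), and the slot at (335,211). The pink decoy lid is at (278,165). There are two black pin-head candidates, (214,240) on the wooden stand and (184,255). The one farther right (smaller y, larger column) is on the stand. I'll confirm that in crops.

```bash
python3 - <<'E'
from h import *
a=cv2.imread('pics/t0.png');d=np.load('pics/t0.npy')
L=cv2.resize(a[145:275,140:305],None,fx=4.5,fy=4.5,interpolation=cv2.INTER_CUBIC)
R=cv2.resize(a[165:275,305:475],None,fx=4.5,fy=4.5,interpolation=cv2.INTER_CUBIC)
cv2.imwrite('pics/cL.png',L);cv2.imwrite('pics/cR.png',R)
for n,u,v in [('d',243,190),('d',236,211),('d',272,209),('pin',214,240),('2',184,255),('lid',389,208),('slot',335,211),('plate',328,225)]:
    print(n,w('top',u,v,d=d[v,u]).round(3))
E
```

```text
d [0.627 0.263 0.064]
d [0.551 0.285 0.063]
d [0.56  0.157 0.057]
pin [0.443 0.352 0.095]
2 [0.391 0.454 0.09 ]
lid [ 0.548 -0.244  0.18 ]
slot [ 0.55  -0.067  0.088]
plate [ 0.501 -0.043  0.081]
```

View pics/cL.png

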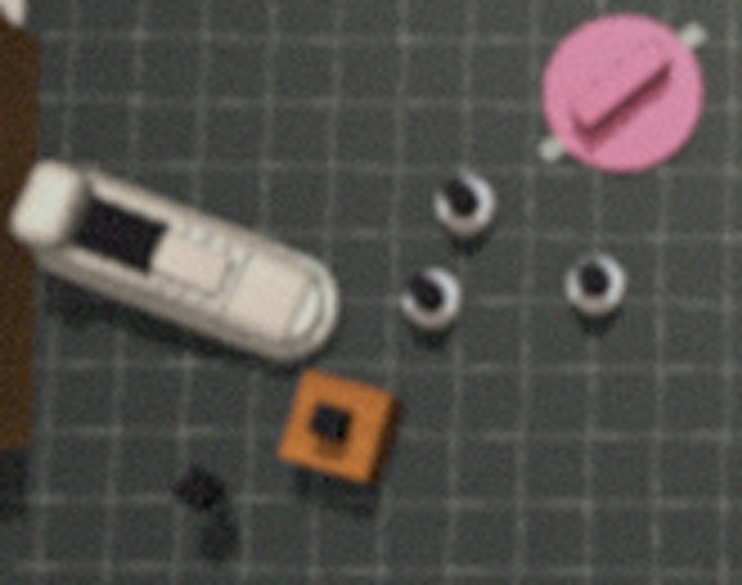

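View pics/cR.png

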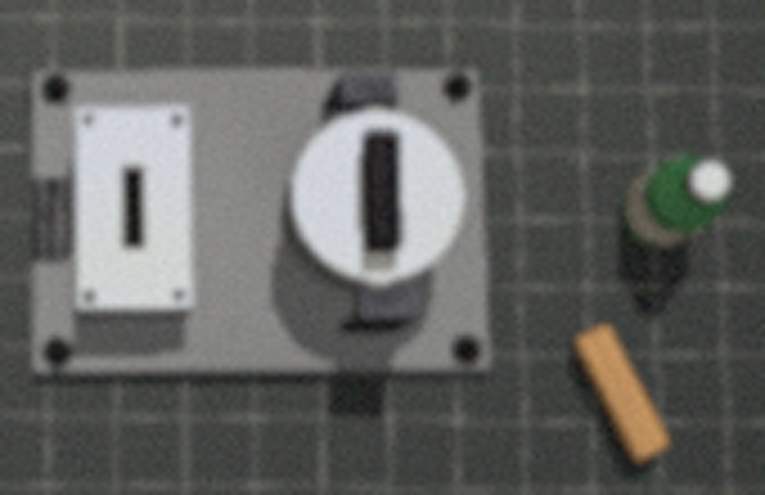

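The right-hand pin is confirmed: the head on the wooden stand at crop (330,424). The other, at crop (200,488), is farther left. Next I'll measure poses from the depth clouds.

```bash
cat >> h.py <<'E'
def cloud(n,d):
    m=optics.camera_model(n);T=np.linalg.inv(m['world_to_cam']);v,u=np.mgrid[:400,:640]
    P=np.stack([(u-m['cx'])/m['fx']*d,(v-m['cy'])/m['fy']*d,d],-1).reshape(-1,3);P=P[d.ravel()>0]
    return P@T[:3,:3].T+T[:3,3]
def rect(n,d,c,r,z0,z1):
    P=cloud(n,d);k=P[(np.hypot(*(P[:,:2]-c).T)<r)&(P[:,2]>z0)&(P[:,2]<z1)]
    if len(k)<4: return n,len(k)
    (c,s,a)=cv2.minAreaRect((k[:,:2]*1000).astype(np.float32));return n,len(k),'med',np.median(k,0).round(4),'rect',np.round(c,1),np.round(s,1),round(a,1)
E
python3 - <<'E'
from h import *
D={'top':np.load('pics/t0.npy'),'scene':np.load('pics/s0.npy')}
for nm,c,r,a,b in [('bar',(.548,-.244),.07,.16,.19),('disc',(.548,-.244),.09,.125,.185),('plate',(.55,-.067),.1,.075,.095),('base',(.55,-.15),.25,.012,.028),
 ('pin',(.443,.352),.03,.085,.11),('stand',(.443,.352),.055,.055,.075),('d0',(.627,.263),.03,.05,.075),('d1',(.551,.285),.03,.05,.075),('d2',(.56,.157),.03,.05,.075),('clean',(.55,-.4),.09,.08,.2),('shoe',(.57,.43),.2,.03,.14)]:
    for n in D: print(nm,*rect(n,D[n],c,r,a,b))
f=lambda u,v,z:w('top',305+u/4.5-.39,165+v/4.5-.39,z).round(4)
g=lambda u,v,z:w('top',140+u/4.5-.39,145+v/4.5-.39,z).round(4)
print('bolts',[f(*q,.022) for q in[(56,88),(457,87),(57,352),(466,350)]])
print('plate',[f(*q,.085) for q in[(75,105),(190,105),(77,310),(192,312)]])
print('slot',[f(*q,.085) for q in[(133,168),(133,246),(133,207)]])
print('bar',[f(*q,.172) for q in[(380,132),(382,249)]],'disc',f(378,196,.138))
print('pin',g(330,424,.098),'bot',g(462,198,.062),g(427,292,.062),g(595,279,.062))
E
```

```text
bar top 213 med [ 0.5562 -0.2474  0.1709] rect [ 557.3 -247.5] [25.1 90.1] 89.7
bar scene 230 med [ 0.5632 -0.2449  0.17  ] rect [ 559.6 -246.6] [89.4 29.9] 0.8
disc top 1308 med [ 0.5521 -0.2455  0.1393] rect [ 549.7 -244.5] [131.9 163.1] 62.2
disc scene 1330 med [ 0.5622 -0.2368  0.1385] rect [ 552.  -247.2] [155.9 140.1] 45.2
plate top 1062 med [ 0.5548 -0.0641  0.0842] rect [554.1 -63.3] [161.5  89.3] 1.0
plate scene 1345 med [ 0.5603 -0.0615  0.0836] rect [555.6 -63.4] [164.3  93.4] 0.9
base top 3768 med [ 0.5292 -0.1581  0.0196] rect [ 556.9 -137.7] [477.7 459.4] 7.8
base scene 3613 med [ 0.6178 -0.1542  0.0189] rect [ 558.3 -167.9] [252.3 373.9] 0.8
pin top 62 med [0.4503 0.3587 0.0969] rect [451.1 359.3] [27.4 25.7] 73.5
pin scene 103 med [0.4564 0.3606 0.0956] rect [454.  359.4] [27.7 27.4] 81.0
stand top 324 med [0.448  0.3548 0.0627] rect [451.5 359.7] [72.8 69.8] 75.4
stand scene 452 med [0.4627 0.3628 0.0627] rect [452.8 359.8] [70.7 74.1] 75.2
d0 top 51 med [0.6354 0.2695 0.0598] rect [637.  268.8] [26.6 25.6] 46.7
d0 scene 87 med [0.6397 0.2707 0.0602] rect [639.9 270.
[... 567 characters left out ...]
e scene 4160 med [0.5848 0.4746 0.0729] rect [521.5 439.7] [272.8 379. ] 0.6
bolts [array([ 0.6599, -0.0031,  0.022 ]), array([ 0.6645, -0.3325,  0.022 ]), array([ 0.4434, -0.0062,  0.022 ]), array([ 0.4482, -0.3356,  0.022 ])]
plate [array([ 0.6333, -0.0182,  0.085 ]), array([ 0.6343, -0.1092,  0.085 ]), array([ 0.4707, -0.0212,  0.085 ]), array([ 0.47  , -0.1108,  0.085 ])]
slot [array([ 0.5833, -0.0643,  0.085 ]), array([ 0.5214, -0.0646,  0.085 ]), array([ 0.5522, -0.0644,  0.085 ])]
bar [array([ 0.5977, -0.2464,  0.172 ]), array([ 0.5092, -0.2467,  0.172 ])] disc [ 0.5545 -0.2492  0.138 ]
pin [0.4469 0.3554 0.098 ] bot [0.6323 0.2656 0.062 ] [0.556  0.2907 0.062 ] [0.5679 0.1578 0.062 ]
```

```bash
python3 -m jog '[12,-45,5,-0.13,12,-45,5,-0.13,12,-45,5,-0.13,12,-45,5,-0.13,12,-45,5,-0.13,12,-45,5,-0.13,12,-45,5,-0.13,12,-45,5,-0.13,12,-45,0,-0.13,12,-45,0,-0.13]' 85
python3 -m jog '[12,-45,0,-0.13,12,-45,0,-0.13,12,-45,0,-0.13,12,-45,0,-0.13,12,-45,0,-0.13,12,-45,0,-0.13,12,-45,0,-0.13,12,-45,0,-0.13,12,-45,0,-0.13,0,0,0,-0.13,0,0,0,0]'; cat >> h.py <<'E'
def st():
    s=arm.read_state();x,y,z,ww=s['ee_rot'];print('t%.1f'%s['clock'],'pos',(s['eef_pos']*1000).round(1),'yaw(y-axis)',round(np.arctan2(1-2*(x*x+z*z),2*(x*y-z*ww)),4),'F',s['ft_force'].round(1),'M',s['moment'].round(2),'gap',round(s['finger_gap']*85.4,1),'grip',round(s['grip_force'],1),'q',s['q'].round(2),'tilt',round(2*np.hypot(z,ww),4))
E
python3 -c "
from h import *;st()"
```

```text
clock: 1.35
eef_pos: [0.4411, 0.1985, 0.2963]
ee_rot: [0.772, 0.636, -0.0, -0.0]
ft_force: [0.8, -0.1, 0.3]
finger_gap: 0.996
grip_force: 0.0
clock: 2.72
eef_pos: [0.5488, -0.2051, 0.2957]
ee_rot: [0.999, 0.042, -0.001, 0.0]
ft_force: [-0.9, -0.2, 0.1]
finger_gap: 0.993
grip_force: 0.0
t2.7 pos [ 548.8 -205.1  295.7] yaw(y-axis) -1.4874 F [-0.9 -0.2  0.1] M [ 0.01 -0.02  0.01] gap 84.8 grip 0.0 q [-0.31  0.49  0.84  1.91 -0.44  0.94 -0.75] tilt 0.0015
```

```bash
python3 -m jog '[9,-42,0,-0.07,0,0,-40,0,0,0,-40,0,0,0,-30,0,0,0,-16,0,0,0,0,0]' >/dev/null
python3 -c "
from h import *;st()"
python3 -m jog '[0,0,0,0,0,0,0,0,0,0,0,0,0,0,0,0,0,0,0,0,0,0,0,0,0,0,0,0]' 10 >/dev/null
python3 -c "
from h import *;st()"
```

```text
t3.5 pos [ 557.7 -246.   169.5] yaw(y-axis) -1.5561 F [ 0.7  0.3 -0.1] M [ 0.   -0.07  0.02] gap 85.1 grip 0.0 q [-0.13  0.66  0.7   1.96 -0.63  0.75 -0.61] tilt 0.0021
t4.3 pos [ 558.5 -247.7  170.7] yaw(y-axis) -1.558 F [-0.1 -2.1  4. ] M [-0.36  0.03  0.1 ] gap 25.1 grip 62.6 q [-0.13  0.66  0.7   1.96 -0.63  0.75 -0.61] tilt 0.0018
```

```bash
python3 -m jog '[0,0,-4,0,0,0,-4,0,0,0,-3,0,0,0,0,0,0,0,0,0]' >/dev/null
python3 -c "
from h import *;st()"
```

```text
t5.0 pos [ 558.6 -247.7  160.6] yaw(y-axis) -1.5581 F [-1.  -1.  11.4] M [-0.09  0.32  0.11] gap 25.0 grip 63.6 q [-0.12  0.68  0.69  1.96 -0.64  0.73 -0.6 ] tilt 0.0017
```

```bash
python3 -m jog '[0,0,-1,0,0,0,0,0.05,0,0,0,0.05,0,0,0,0]'|grep -E 'pos|for'
python3 -c "
from h import *;st()"
```

```text
eef_pos: [0.5589, -0.2478, 0.1599]
ft_force: [-1.2, 0.9, 13.5]
grip_force: 63.7
t5.5 pos [ 558.9 -247.8  159.9] yaw(y-axis) -1.4607 F [-1.2  0.9 13.5] M [-0.01  0.25 -0.28] gap 24.7 grip 63.7 q [-0.1   0.67  0.66  1.96 -0.62  0.72 -0.52] tilt 0.003
```

Turning easily (Mz is small). I'll continue.

```bash
python3 -m jog '[0,0,0,0.06,0,0,0,0.06,0,0,0,0.06,0,0,0,0]'|grep -E 'for'
python3 -c "
from h import *;st()"
python3 -m jog '[0,0,0,0.08,0,0,0,0.08,0,0,0,0.08,0,0,0,0.08,0,0,0,0.08,0,0,0,0]'|grep -E 'for'
python3 -c "
from h import *;st()"
```

```text
ft_force: [-0.1, -0.0, 12.4]
grip_force: 63.7
t6.0 pos [ 559.3 -247.7  160. ] yaw(y-axis) -1.2802 F [-0.1 -0.  12.4] M [-0.    0.22 -0.23] gap 25.0 grip 63.7 q [-0.07  0.65  0.61  1.96 -0.57  0.7  -0.39] tilt 0.0035
ft_force: [-0.5, 0.5, 12.2]
grip_force: 63.7
t6.7 pos [ 559.4 -247.6  160. ] yaw(y-axis) -0.8795 F [-0.5  0.5 12.2] M [ 0.11  0.22 -0.13] gap 24.7 grip 63.7 q [-0.    0.62  0.5   1.96 -0.47  0.67 -0.09] tilt 0.0034
```

```bash
python3 -m jog '[0,0,8,0,0,0,12,0,0,0,20,0,0,0,40,0,0,0,40,0,0,0,0,0]'|grep -E 'for|pos'
python3 -m jog '[-7,23,0,0,-15,46,0,0,-15,46,0,0,-15,46,0,0,-15,46,0,0,-15,46,0,0,-15,46,0,0,-15,46,0,0,-7,23,0,0,0,0,-30,0,0,0,-50,0,0,0,-50,0]'|grep -E 'for|pos'
python3 -m jog '[0,0,-40,0,0,0,-35,0,0,0,-20,0,0,0,-6,0,0,0,0,0]'
python3 -c "
from h import *;st();snap('scene','s1')"
```

```text
eef_pos: [0.5589, -0.2475, 0.281]
ft_force: [0.5, 0.4, -3.5]
grip_force: 61.6
eef_pos: [0.4374, 0.1214, 0.1462]
ft_force: [0.6, 0.9, -4.7]
grip_force: 61.6
clock: 9.6
eef_pos: [0.4384, 0.1209, 0.0469]
ee_rot: [0.941, 0.339, -0.001, -0.0]
ft_force: [-0.4, -0.8, -4.1]
finger_gap: 0.292
grip_force: 61.3
t9.6 pos [438.4 120.9  46.9] yaw(y-axis) -0.878 F [-0.4 -0.8 -4.1] M [-0.   -0.04  0.02] gap 25.0 grip 61.3 q [-0.5   0.67  0.18  2.33 -0.64  0.19 -0.61] tilt 0.0018
```

View pics/s1.png

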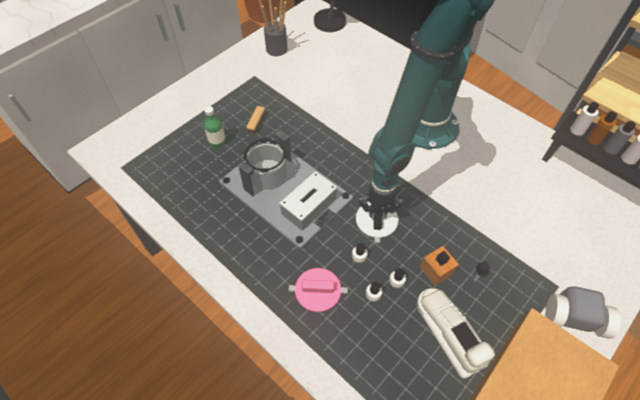

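The lid is in the gripper at (377,215) and the pot is open. I'll lower until contact and release.

```bash
python3 -m jog '[0,0,-3,0,0,0,-2,0,0,0,0,0]'|grep -E 'for|pos'
python3 -m jog '[0,0,0,0,0,0,0,0,0,0,0,0,0,0,5,0,0,0,35,0,0,0,50,0,0,0,50,0,0,0,50,0,0,0,50,0,0,0,0,0]' 85|grep -E 'for|pos'
python3 - <<'E'
from h import *
st()
D={n:snap(n,n+'2')[1] for n in('top','scene')}
for nm,c,r,a,b in [('lidbar',(.438,.12),.07,.033,.055),('liddisc',(.438,.12),.09,.003,.055),('rim',(.558,-.247),.075,.1,.135),('d0',(.638,.27),.05,.05,.075),('d1',(.559,.294),.045,.05,.075),('d2',(.573,.162),.05,.05,.075)]:
    for n in D: print(nm,*rect(n,D[n],c,r,a,b))
E
```

```text
eef_pos: [0.4395, 0.1213, 0.0433]
ft_force: [-1.2, 0.3, 4.6]
grip_force: 62.6
eef_pos: [0.4411, 0.1215, 0.2858]
ft_force: [-0.4, -0.4, -0.3]
grip_force: 0.0
t11.3 pos [441.1 121.5 285.8] yaw(y-axis) -0.8776 F [-0.4 -0.4 -0.3] M [ 0.02 -0.    0.05] gap 85.2 grip 0.0 q [-0.95  0.26  0.72  2.19 -0.25  0.77 -0.95] tilt 0.0083
lidbar top 67 med [0.4152 0.1016 0.0429] rect [420.  105.1] [42.2 25.5] 39.5
lidbar scene 228 med [0.4446 0.1236 0.0421] rect [441.  120.9] [91.1 25.7] 39.4
liddisc top 515 med [0.429  0.0833 0.0092] rect [426.6  74.9] [ 81.6 163.7] 81.7
liddisc scene 1346 med [0.448  0.1259 0.0092] rect [439.2 122.3] [172.3 169.4] 69.3
rim top 334 med [ 0.5671 -0.2633  0.127 ] rect [ 556.5 -248.7] [126.9 128.1] 20.4
rim scene 538 med [ 0.557  -0.2421  0.1257] rect [ 553.5 -248. ] [137.  125.9] 4.5
d0 top 48 med [0.6363 0.2701 0.0614] rect [636.5 269. ] [25.1 26.2] 55.0
d0 scene 85 med [0.6395 0.2715 0.0602] rect [639.4 270.4] [25.5 26.2] 83.0
d1 top 51 med [0.5576 0.2926 0.0606] rect [557.2 294.3] [28.1 24.6] 86.0
d1 scene 85 med [0.5635 0.2951 0.0595] rect [561.5 294.1] [27.9 25.3] 36.7
d2 top 49 med [0.5705 0.161  0.0606] rect [570.9 161.2] [24.2 26.5] 50.7
d2 scene 78 med [0.5763 0.1629 0.0603] rect [575.1 162.6] [26.  26.4] 39.7
```

```bash
python3 -m jog '[44,13,-10,0,44,14,-40,0,44,14,-40,0,0,0,-50,0,0,0,-40,0,0,0,-30,0,0,0,-16,0,0,0,0,0]' 70|grep -E 'for|pos'
python3 -m jog '[0,0,0,0,0,0,0,0,0,0,0,0,0,0,0,0,0,0,0,0,0,0,0,0]' 10
python3 -c "
from h import *;st()"
```

```text
eef_pos: [0.5697, 0.1614, 0.0546]
ft_force: [-1.2, 0.4, 0.4]
grip_force: 0.0
clock: 13.12
eef_pos: [0.5719, 0.1622, 0.0576]
ee_rot: [0.941, 0.339, 0.001, -0.0]
ft_force: [0.0, 0.5, 7.3]
finger_gap: 0.307
grip_force: 58.8
t13.1 pos [571.9 162.2  57.6] yaw(y-axis) -0.8781 F [0.  0.5 7.3] M [0.04 0.23 0.02] gap 26.2 grip 58.8 q [-0.63  0.75  0.4   2.03 -0.62  0.47 -0.64] tilt 0.0021
```

```bash
python3 -m jog '[0,0,10,0,0,0,40,0,0,0,50,0,-2,-22,50,-0.05,-4,-42,10,-0.04,-4,-42,0,-0.04,-4,-42,0,-0.04,-4,-42,0,0,-4,-42,0,0,-4,-42,0,0,-4,-42,0,0,-4,-42,0,0]'
python3 -m jog '[-4,-42,0,0,-4,-42,0,0,0,-20,0,0,0,0,0,0]'
python3 -c "
from h import *;st()
D={n:snap(n,n+'3')[1] for n in('top','scene')}
for n in D: print(*rect(n,D[n],(.558,-.248),.07,.118,.14))"
```

```text
clock: 14.62
eef_pos: [0.5365, -0.197, 0.2166]
ee_rot: [0.966, 0.258, -0.0, -0.0]
ft_force: [0.0, -0.3, -1.2]
finger_gap: 0.312
grip_force: 59.3
clock: 15.12
eef_pos: [0.5288, -0.3008, 0.2165]
ee_rot: [0.966, 0.257, 0.0, 0.0]
ft_force: [0.2, 0.5, -1.4]
finger_gap: 0.31
grip_force: 59.2
t15.1 pos [ 528.8 -300.8  216.5] yaw(y-axis) -1.0503 F [ 0.2  0.5 -1.4] M [ 0.04 -0.03 -0.01] gap 26.4 grip 59.2 q [ 0.02  0.57  0.62  1.93 -0.45  0.79 -0.16] tilt 0.0001
top 133 med [ 0.5997 -0.2138  0.1299] rect [ 585.2 -229.9] [ 64.  129.5] 35.9
scene 306 med [ 0.5607 -0.2454  0.1286] rect [ 559.6 -246.7] [129.7 127.9] 71.8
```

View pics/scene3.png

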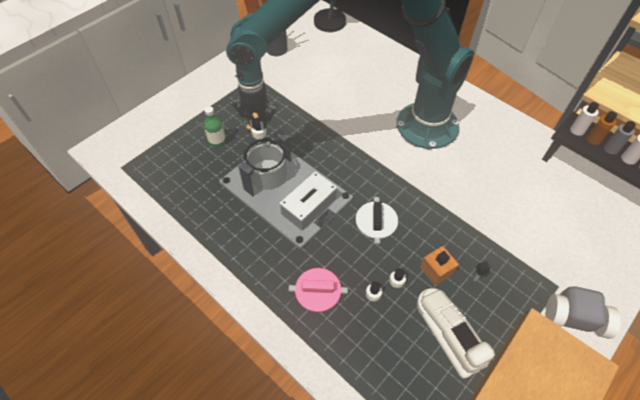

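The bottle is held at (258,130), past the pot because I miscounted the rows. The lid lies on the bench at (377,218) and two bottles remain. I'll correct and insert.

```bash
python3 -m jog '[5.5,39,0,0,0,0,0,0,0,0,-40,0,0,0,-40,0,0,0,-25,0,0,0,-12,0,0,0,-5,0,0,0,0,0]'
python3 -c "
from h import *;st()"
```

```text
clock: 16.23
eef_pos: [0.5351, -0.261, 0.0948]
ee_rot: [0.966, 0.259, 0.0, 0.0]
ft_force: [-0.1, 0.2, -0.9]
finger_gap: 0.308
grip_force: 59.4
t16.2 pos [ 535.1 -261.    94.8] yaw(y-axis) -1.0476 F [-0.1  0.2 -0.9] M [-0.01  0.01 -0.05] gap 26.3 grip 59.4 q [ 0.05  0.71  0.47  2.02 -0.6   0.55 -0.1 ] tilt 0.0009
```

```bash
python3 -m jog '[0,0,-4,0,0,0,0,0,0,0,0,0]'|grep -E 'for|pos'
python3 -m jog '[0,0,0,0,0,0,0,0,0,0,0,0]' 37|grep -E 'for|pos|gap'
python3 -m jog '[0,0,10,0,0,0,20,0,0,0,40,0,0,0,50,0,0,0,30,0,0,0,0,0]' |grep -E 'for|pos|gap'
python3 - <<'E'
from h import *
st()
D={n:snap(n,n+'4')[1] for n in('top','scene')}
for nm,c,r,a,b in [('d0',(.638,.27),.05,.05,.075),('d1',(.559,.294),.045,.05,.075)]:
    for n in D: print(nm,*rect(n,D[n],c,r,a,b))
E
```

```text
eef_pos: [0.5349, -0.2612, 0.0907]
ft_force: [0.5, 0.2, 0.3]
grip_force: 59.4
eef_pos: [0.5364, -0.2626, 0.0915]
ft_force: [4.2, -4.4, 5.2]
finger_gap: 0.434
grip_force: 0.0
eef_pos: [0.5344, -0.2606, 0.243]
ft_force: [-0.0, 0.4, -0.5]
finger_gap: 0.436
grip_force: 0.0
t17.7 pos [ 534.4 -260.6  243. ] yaw(y-axis) -1.0475 F [-0.   0.4 -0.5] M [ 0.    0.08 -0.03] gap 37.2 grip 0.0 q [-0.08  0.52  0.66  1.94 -0.43  0.82 -0.24] tilt 0.0024
d0 top 50 med [0.6349 0.2693 0.0612] rect [636.5 268.6] [26.  25.4] 2.3
d0 scene 85 med [0.6399 0.2707 0.0607] rect [639.5 270.9] [25.2 26.8] 11.9
d1 top 51 med [0.5574 0.2923 0.0607] rect [557.8 294.1] [26.6 23.4] 74.7
d1 scene 83 med [0.5623 0.2948 0.0602] rect [561.5 293.9] [25.8 25.2] 38.6
```

```bash
python3 -m jog '[4,24,0,0.05,9,44,0,0.1,9,44,0,0.1,9,44,0,0.1,9,44,0,0.1,9,44,0,0.1,9,44,0,0.1,9,44,0,0.1,9,44,0,0.1,9,44,0,0.1,9,44,0,0.1,9,44,0,0]' 55|grep -E 'for|pos|gap'
python3 -m jog '[5,22,0,0,0,0,-50,0,0,0,-50,0,0,0,-40,0,0,0,-30,0,0,0,-15,0,0,0,0,0]'|grep -E 'for|pos|gap'
python3 -c "
from h import *;st()"
```

```text
eef_pos: [0.6354, 0.2502, 0.2386]
ft_force: [0.9, -0.4, 0.8]
finger_gap: 0.644
grip_force: 0.0
eef_pos: [0.6415, 0.2684, 0.0542]
ft_force: [1.2, -0.9, -0.2]
finger_gap: 0.644
grip_force: 0.0
t20.2 pos [641.5 268.4  54.2] yaw(y-axis) 0.002 F [ 1.2 -0.9 -0.2] M [-0.01  0.02  0.01] gap 55.0 grip 0.0 q [-0.63  0.82  0.26  1.79 -0.34  0.58 -0.16] tilt 0.003
```

```bash
python3 -m jog '[-2.5,1.5,3,0,0,0,0,0,0,0,0,0,0,0,0,0,0,0,0,0,0,0,0,0,0,0,0,0]' 10|grep -E 'for|pos|gap'
python3 -m jog '[0,0,10,0,0,0,40,0,0,0,50,0,0,0,50,0,0,0,0,0]'
python3 -c "
from h import *;st()"
```

```text
eef_pos: [0.641, 0.2712, 0.0604]
ft_force: [-2.3, 0.8, 7.0]
finger_gap: 0.305
grip_force: 59.2
clock: 21.7
eef_pos: [0.6434, 0.2711, 0.214]
ee_rot: [0.707, 0.708, 0.005, 0.002]
ft_force: [0.2, 0.4, -1.4]
finger_gap: 0.308
grip_force: 59.2
t21.7 pos [643.4 271.1 214. ] yaw(y-axis) 0.0015 F [ 0.2  0.4 -1.4] M [0.05 0.01 0.01] gap 26.3 grip 59.2 q [-0.69  0.62  0.35  1.72 -0.27  0.83 -0.22] tilt 0.0107
```

```bash
python3 -m jog '[-4,-22,4,0,-8,-45,4,0,-8,-45,0,0,-8,-45,0,0,-8,-45,0,0,-8,-45,0,0,-8,-45,0,0,-8,-45,0,0,-8,-45,0,0,-8,-45,0,0,-7,-45,0,0,-2,-19,0,0]'|grep -E 'for|pos|gap'
python3 -m jog '[0,0,0,0,0,0,0,0]'|grep -E 'for|pos|gap'
python3 -c "
from h import *;st()"
```

```text
eef_pos: [0.5512, -0.2248, 0.215]
ft_force: [0.2, 0.3, -2.5]
finger_gap: 0.309
grip_force: 59.2
eef_pos: [0.555, -0.2182, 0.2156]
ft_force: [0.6, 0.3, -0.6]
finger_gap: 0.307
grip_force: 59.2
t23.4 pos [ 555.  -218.2  215.6] yaw(y-axis) 0.0044 F [ 0.6  0.3 -0.6] M [-0.01 -0.02  0.02] gap 26.2 grip 59.2 q [ 0.05  0.5   0.34  1.95 -0.25  0.73  0.55] tilt 0.0025
```

```bash
python3 -m jog '[3.5,-1.5,0,0,0,0,-40,0,0,0,-40,0,0,0,-25,0,0,0,-12,0,0,0,-5,0,0,0,0,0]'|grep -E 'for|pos|gap'
python3 -c "
from h import *;st()"
python3 -m jog '[0,0,-3,0,0,0,0,0]'|grep -E 'for|pos'
python3 -m jog '[0,0,0,0,0,0,0,0,0,0,0,0]' 34|grep -E 'for|pos|gap'
python3 -m jog '[0,0,10,0,0,0,20,0,0,0,40,0,0,0,50,0,0,0,30,0,0,0,0,0]' |grep -E 'for|pos|gap'
python3 - <<'E'
from h import *
st()
D={n:snap(n,n+'5')[1] for n in('top','scene')}
for n in D: print(*rect(n,D[n],(.559,.294),.06,.05,.075))
E
```

```text
eef_pos: [0.559, -0.2199, 0.0961]
ft_force: [-5.4, 3.3, 15.2]
finger_gap: 0.309
grip_force: 61.3
t24.3 pos [ 559.  -219.9   96.1] yaw(y-axis) 0.005 F [-5.4  3.3 15.2] M [0.78 0.41 0.2 ] gap 26.4 grip 61.3 q [ 0.12  0.67  0.25  2.   -0.33  0.51  0.62] tilt 0.0027
eef_pos: [0.5605, -0.2205, 0.0949]
ft_force: [-6.0, 4.8, 23.1]
grip_force: 61.7
eef_pos: [0.5611, -0.2231, 0.0947]
ft_force: [-3.9, -0.7, 16.3]
finger_gap: 0.4
grip_force: 1.1
eef_pos: [0.5607, -0.2217, 0.2446]
ft_force: [0.3, 0.0, -0.3]
finger_gap: 0.394
grip_force: 0.0
t25.7 pos [ 560.7 -221.7  244.6] yaw(y-axis) 0.0039 F [ 0.3  0.  -0.3] M [-0.01 -0.03 -0.03] gap 33.7 grip 0.0 q [ 0.04  0.47  0.37  1.92 -0.23  0.79  0.54] tilt 0.0064
top 49 med [0.5578 0.2931 0.0607] rect [556.6 294.5] [24.  26.6] 1.6
scene 87 med [0.5629 0.2947 0.0603] rect [561.7 294.5] [27.1 26.1] 50.0
```

```bash
python3 - <<'E'
from h import *
s=cv2.imread('pics/scene5.png')[125:215,215:330];t=cv2.imread('pics/top5.png')[170:250,335:440]
cv2.imwrite('pics/p5.png',np.hstack([cv2.resize(s,(400,313),interpolation=2),cv2.resize(t,(400,313),interpolation=2)]))
for n in('top','scene'):
    P=cloud(n,np.load(f'pics/{n}5.npy'));k=P[(np.hypot(P[:,0]-.5585,P[:,1]+.248)<.05)]
    print(n,np.histogram(k[:,2],np.arange(.02,.16,.01)))
    print(*rect(n,np.load(f'pics/{n}5.npy'),(.5585,-.248),.05,.078,.1))
E
```

```text
top (array([0, 0, 0, 0, 0, 0, 0, 0, 0, 0, 0, 0, 0, 0]), array([0.02, 0.03, 0.04, 0.05, 0.06, 0.07, 0.08, 0.09, 0.1 , 0.11, 0.12,
       0.13, 0.14, 0.15, 0.16]))
top 0
scene (array([18, 20,  5, 31, 23, 22, 54, 44,  1,  0,  0,  0,  0,  0]), array([0.02, 0.03, 0.04, 0.05, 0.06, 0.07, 0.08, 0.09, 0.1 , 0.11, 0.12,
       0.13, 0.14, 0.15, 0.16]))
scene 102 med [ 0.5445 -0.25    0.0893] rect [ 548.3 -246. ] [88.1 26. ] 55.1
```

View pics/p5.png

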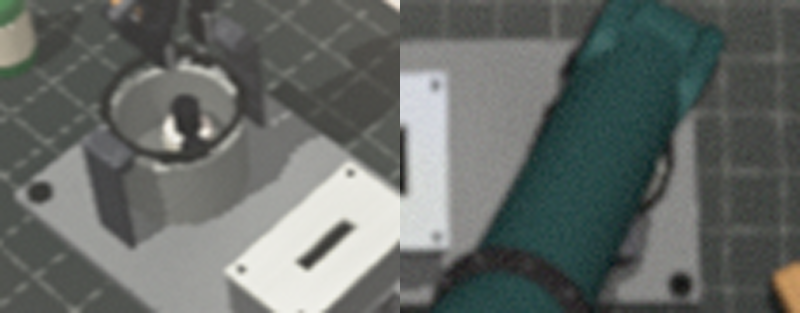

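```bash
python3 - <<'E'
from h import *
P=cloud('scene',np.load('pics/scene5.npy'));k=P[(np.hypot(P[:,0]-.5585,P[:,1]+.248)<.053)&(P[:,2]>.075)&(P[:,2]<.105)]*1000
k=k[np.lexsort((k[:,0],k[:,1]))]
k=k[k[:,2]>84]
c=cv2.kmeans(k[:,:2].astype(np.float32),2,None,(3,50,.1),5,2)
print(c[2])
for i in (0,1): q=k[c[1].ravel()==i];print(len(q),q.mean(0),q.min(0),q.max(0))
E
```

```text
[[ 535.40106 -264.92804]
 [ 562.58044 -223.68007]]
73 [ 535.40114689 -264.92804874   91.00818372] [ 506.05091105 -300.03697917   84.08009876] [ 589.74107825 -237.31990311  103.87103957]
35 [ 562.58054668 -223.68005226   90.38630178] [ 549.45512365 -235.64905273   84.53239686] [ 599.55992218 -196.72407592  100.45059554]
```

```bash
python3 -m jog '[0,21,0,0.04,0,45,0,0.08,0,45,0,0.08,0,45,0,0.08,0,45,0,0.08,0,45,0,0.08,0,45,0,0.08,0,45,0,0.08,0,45,0,0.08,0,45,0,0.08,0,45,0,0.08,-1,45,0,0.064]' 50|grep -E 'for|pos|gap'
python3 -m jog '[0,0,0,0,0,0,-50,0,0,0,-40,0,0,0,0,0]'|grep -E 'for|pos|gap'
python3 - <<'E'
from h import *
st()
D={n:snap(n,n+'6')[1] for n in('top','scene')}
for n in D: print(*rect(n,D[n],(.559,.294),.06,.05,.075))
E
```

```text
eef_pos: [0.5553, 0.2967, 0.2397]
ft_force: [0.4, -0.6, -0.2]
finger_gap: 0.583
grip_force: 0.0
eef_pos: [0.5539, 0.2923, 0.1474]
ft_force: [-0.3, -0.5, -0.2]
finger_gap: 0.584
grip_force: 0.0
t27.8 pos [553.9 292.3 147.4] yaw(y-axis) 0.9067 F [-0.3 -0.5 -0.2] M [0.03 0.02 0.05] gap 49.9 grip 0.0 q [-0.61  0.61  0.07  1.91 -0.07  0.64  0.42] tilt 0.01
top 0
scene 82 med [0.5639 0.2946 0.0605] rect [561.5 294.3] [26.1 25.7] 45.1
```

```bash
python3 -m jog '[5.5,2,-40,0,0,0,-30,0,0,0,-17,0,0,0,0,0]'|grep -E 'for|pos|gap'
python3 -m jog '[0,0,0,0,0,0,0,0,0,0,0,0,0,0,0,0,0,0,0,0]' 10|grep -E 'for|pos|gap'
python3 -m jog '[0,0,10,0,0,0,40,0,0,0,50,0,0,0,50,0,0,0,0,0]'
python3 -c "
from h import *;st()"
```

```text
eef_pos: [0.5631, 0.2961, 0.0645]
ft_force: [-0.4, -0.3, 0.5]
finger_gap: 0.585
grip_force: 0.0
eef_pos: [0.5638, 0.2962, 0.0657]
ft_force: [-0.4, -0.9, 6.6]
finger_gap: 0.307
grip_force: 58.1
clock: 29.65
eef_pos: [0.5659, 0.2976, 0.2194]
ee_rot: [0.326, 0.945, 0.004, 0.003]
ft_force: [-0.2, -0.6, -1.5]
finger_gap: 0.309
grip_force: 58.4
t29.6 pos [565.9 297.6 219.4] yaw(y-axis) 0.906 F [-0.2 -0.6 -1.5] M [-0.03 -0.02 -0.05] gap 26.4 grip 58.4 q [-0.62  0.52  0.09  1.85 -0.06  0.76  0.41] tilt 0.0104
```

```bash
python3 -m jog '[0,-23,0,0,1.5,-45,0,0,1.5,-45,0,0,1.5,-45,0,0,1.5,-45,0,0,1.5,-45,0,0,1.5,-45,0,0,1.5,-45,0,0,1.5,-45,0,0,1.5,-45,0,0,1.5,-45,0,0,1.5,-45,0,0]'|grep -E 'for|pos|gap'
python3 -m jog '[0,-40,0,0,0,-6,0,0,0,0,0,0]'|grep -E 'for|pos|gap'
python3 -c "
from h import *;st()
D={n:snap(n,n+'7')[1] for n in('top','scene')}
k=cloud('scene',D['scene'])*1000;k=k[(np.hypot(k[:,0]-583,k[:,1]+266)<40)&(k[:,2]>150)&(k[:,2]<185)];print(len(k),k.mean(0),k.min(0))"
```

```text
eef_pos: [0.5764, -0.2245, 0.212]
ft_force: [0.6, 0.5, -1.0]
finger_gap: 0.304
grip_force: 58.4
eef_pos: [0.5774, -0.2684, 0.2126]
ft_force: [1.1, 0.5, -1.0]
finger_gap: 0.311
grip_force: 58.4
t31.5 pos [ 577.4 -268.4  212.6] yaw(y-axis) 0.904 F [ 1.1  0.5 -1. ] M [0.02 0.02 0.01] gap 26.6 grip 58.4 q [ 0.29  0.53  0.1   1.85 -0.07  0.76  1.34] tilt 0.004
119 [ 582.06687263 -254.18393373  169.23373858] [ 556.02467194 -278.4135362   150.66231853]
```

Correct by (+5,+2), then lower from 212.6 to about 96 (floor contact expected at TCP ≈95.7).

```bash
python3 -m jog '[5,2,0,0,0,0,-40,0,0,0,-40,0,0,0,-18,0,0,0,-10,0,0,0,-5,0,0,0,0,0]'|grep -E 'for|pos|gap'
python3 -c "
from h import *;st()"
```

```text
eef_pos: [0.5846, -0.2662, 0.1018]
ft_force: [-1.3, 0.7, -0.8]
finger_gap: 0.311
grip_force: 58.6
t32.5 pos [ 584.6 -266.2  101.8] yaw(y-axis) 0.906 F [-1.3  0.7 -0.8] M [-0.03  0.24  0.03] gap 26.5 grip 58.6 q [ 0.3   0.68  0.08  1.9  -0.09  0.56  1.35] tilt 0.0005
```

```bash
python3 -m jog '[0,0,-3,0,0,0,-3,0,0,0,0,0]'|grep -E 'for|pos|gap'
python3 -m jog '[0,0,0,0,0,0,0,0,0,0,0,0]' 34|grep -E 'for|pos|gap'
python3 -m jog '[0,0,10,0,0,0,20,0,0,0,40,0,0,0,50,0,0,0,30,0,0,0,0,0]' |grep -E 'for|pos|gap'
python3 -m jog '[-5,45,0,0,-8,45,0,0,-10,45,0,0,-15,45,0,0,-15,45,0,0,-15,45,0,0,-15,45,0,0,-15,45,0,0,-15,28,0,0,0,0,0,0]' |grep -E 'for|pos|gap'
python3 - <<'E'
from h import *
st()
D={n:snap(n,n+'8')[1] for n in('top','scene')}
for n in D:
    print(*rect(n,D[n],(.5585,-.248),.05,.085,.1))
    print('lid',*rect(n,D[n],(.44,.121),.07,.033,.055))
s=cv2.imread('pics/scene8.png')[125:215,215:330];t=cv2.imread('pics/top8.png')[170:250,335:440]
cv2.imwrite('pics/p8.png',np.hstack([cv2.resize(s,(400,313),interpolation=2),cv2.resize(t,(400,313),interpolation=2)]))
E
```

```text
eef_pos: [0.5833, -0.2665, 0.0958]
ft_force: [-4.9, -0.2, 3.6]
finger_gap: 0.313
grip_force: 58.8
eef_pos: [0.5822, -0.266, 0.0954]
ft_force: [-7.0, 0.7, 4.0]
finger_gap: 0.397
grip_force: 0.6
eef_pos: [0.5879, -0.2669, 0.2506]
ft_force: [0.2, 0.6, 0.1]
finger_gap: 0.399
grip_force: 0.0
eef_pos: [0.4703, 0.1251, 0.2452]
ft_force: [0.6, -0.2, -0.3]
finger_gap: 0.4
grip_force: 0.0
t35.2 pos [470.3 125.1 245.2] yaw(y-axis) 0.912 F [ 0.6 -0.2 -0.3] M [-0.08  0.03  0.05] gap 34.2 grip 0.0 q [-0.39  0.31  0.05  2.15 -0.02  0.68  0.59] tilt 0.0014
top 138 med [ 0.5619 -0.2577  0.0913] rect [ 563.4 -252.3] [73.6 65.8] 55.7
lid top 0
scene 140 med [ 0.5632 -0.2587  0.09  ] rect [ 555.  -251.9] [64.7 73.8] 22.4
lid scene 226 med [0.4433 0.1226 0.0416] rect [442.  121.8] [92.3 25.5] 39.0
```

View pics/p8.png

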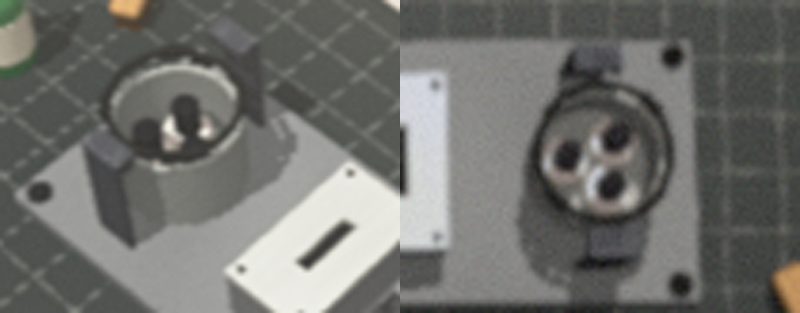

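All three bottles stand in the pot. Now I'll regrasp the lid at the pose where I let it go.

```bash
python3 -m jog '[-10,-1,0,-0.17,-10,-1,0,-0.17,-10,-1,0,-0.17,0,0,0,-0.17,0,0,0,-0.17,0,0,0,-0.17,0,0,-20,-0.17,0,0,-20,-0.17,0,0,-20,-0.17,0,0,-20,-0.17,0,0,-10,-0.09,0,0,0,0]' 70|grep -E 'for|pos|gap'
python3 -c "
from h import *;st()"
```

```text
eef_pos: [0.442, 0.1176, 0.1547]
ft_force: [0.4, -1.4, 0.1]
finger_gap: 0.816
grip_force: 0.0
t36.9 pos [442.  117.6 154.7] yaw(y-axis) -0.8856 F [ 0.4 -1.4  0.1] M [ 0.03 -0.03  0.04] gap 69.7 grip 0.0 q [-0.66  0.46  0.4   2.29 -0.4   0.45 -0.82] tilt 0.0018
```

```bash
python3 -m jog '[-1,3.5,-40,0.01,0,0,-40,0,0,0,-20,0,0,0,-9,0,0,0,0,0]'|grep -E 'for|pos|gap'
python3 -m jog '[0,0,0,0,0,0,0,0,0,0,0,0,0,0,0,0,0,0,0,0,0,0,0,0]' 10|grep -E 'for|pos|gap'
python3 -c "
from h import *;st()"
```

```text
eef_pos: [0.4412, 0.1221, 0.0464]
ft_force: [0.7, -0.3, 0.2]
finger_gap: 0.823
grip_force: 0.0
eef_pos: [0.4411, 0.1227, 0.0472]
ft_force: [-0.7, -0.4, 7.1]
finger_gap: 0.293
grip_force: 60.0
t38.2 pos [441.1 122.7  47.2] yaw(y-axis) -0.8739 F [-0.7 -0.4  7.1] M [-0.11  0.07  0.01] gap 25.0 grip 60.0 q [-0.48  0.66  0.15  2.33 -0.55  0.18 -0.69] tilt 0.0017
```

```bash
python3 -m jog '[0,0,10,0,0,0,40,0,0,0,50,0,0,0,50,0,7,-23,50,0,15,-46,0,0,15,-46,0,0,15,-46,0,0,15,-46,0,0,15,-46,0,0,15,-46,0,0,15,-46,0,0]'|grep -E 'for|pos|gap'
python3 -m jog '[8,-24,0,0,0,0,0,0,0,0,0,0]'|grep -E 'for|pos|gap'
python3 -c "
from h import *;st()
D={n:snap(n,n+'9')[1] for n in('top','scene')}
for n in D: print('disc',*rect(n,D[n],(.56,-.247),.1,.195,.215))"
```

```text
eef_pos: [0.5517, -0.2229, 0.2459]
ft_force: [1.0, -0.2, -5.0]
finger_gap: 0.295
grip_force: 60.5
eef_pos: [0.5595, -0.2448, 0.2456]
ft_force: [0.6, 0.2, -4.9]
finger_gap: 0.291
grip_force: 60.4
t40.1 pos [ 559.5 -244.8  245.6] yaw(y-axis) -0.8733 F [ 0.6  0.2 -4.9] M [ 0.04  0.01 -0.01] gap 24.8 grip 60.4 q [-0.05  0.51  0.55  1.9  -0.36  0.83 -0.18] tilt 0.0033
disc top 197 med [ 0.5481 -0.2689  0.2069] rect [ 556.1 -246.7] [163.2  73.6] 52.1
disc scene 862 med [ 0.5771 -0.2236  0.207 ] rect [ 559.3 -243.6] [127.8 130.5] 85.1
```

```bash
python3 -m jog '[1,-2,0,0,0,0,-30,0,0,0,-20,0,0,0,-10,0,0,0,-4,0,0,0,0,0]'|grep -E 'for|pos|gap'
python3 -m jog '[0,0,-3,0,0,0,-2,0,0,0,0,0]'|grep -E 'for|pos|gap'
python3 -c "
from h import *;st()"
```

```text
eef_pos: [0.5618, -0.2487, 0.1825]
ft_force: [0.4, -0.2, -4.3]
finger_gap: 0.291
grip_force: 60.4
eef_pos: [0.5619, -0.2487, 0.1782]
ft_force: [-1.8, 0.3, 2.4]
finger_gap: 0.289
grip_force: 61.3
t41.3 pos [ 561.9 -248.7  178.2] yaw(y-axis) -0.8741 F [-1.8  0.3  2.4] M [ 0.26  0.24 -0.01] gap 24.6 grip 61.3 q [ 0.    0.6   0.49  1.94 -0.43  0.7  -0.12] tilt 0.0011
```

```bash
python3 -m jog '[-0.5,1.5,0,0,0,0,-4,0,0,0,-4,0,0,0,-4,0,0,0,0,0]'|grep -E 'for|pos|gap'
python3 -c "
from h import *;st();snap('scene','s10')
D=np.load('pics/s10.npy');print(*rect('scene',D,(.56,-.247),.09,.11,.132));print(*rect('scene',D,(.56,-.247),.07,.152,.175))"
```

```text
eef_pos: [0.5619, -0.2485, 0.1667]
ft_force: [-1.6, -1.0, 10.7]
finger_gap: 0.292
grip_force: 62.4
t42.0 pos [ 561.9 -248.5  166.7] yaw(y-axis) -0.8746 F [-1.6 -1.  10.7] M [-0.11  0.47  0.09] gap 24.9 grip 62.4 q [ 0.01  0.61  0.48  1.95 -0.44  0.68 -0.11] tilt 0.0031
scene 751 med [ 0.5772 -0.2232  0.1277] rect [ 569.3 -242. ] [144.4 134.4] 37.4
scene 211 med [ 0.5731 -0.2382  0.1623] rect [ 568.7 -244.5] [75.7 49.2] 20.7
```

```bash
python3 -m jog '[0,0,-2.5,0,0,0,0,0]'|grep -E 'for|pos|gap'
python3 -m jog '[0,0,0,-0.06,0,0,0,-0.06,0,0,0,0]'|grep -E 'for|pos|gap'
python3 -c "
from h import *;st()"
```

```text
eef_pos: [0.5619, -0.2486, 0.1646]
ft_force: [-1.3, -1.0, 12.3]
finger_gap: 0.293
grip_force: 62.5
eef_pos: [0.5628, -0.2483, 0.1648]
ft_force: [-0.8, -1.4, 11.4]
finger_gap: 0.287
grip_force: 62.5
t42.6 pos [ 562.8 -248.3  164.8] yaw(y-axis) -0.9931 F [-0.8 -1.4 11.4] M [-0.02  0.36  0.29] gap 24.5 grip 62.5 q [-0.01  0.62  0.51  1.95 -0.47  0.68 -0.2 ] tilt 0.0044
```

```bash
python3 -m jog '[-1,0,-1,0,0,0,0,-0.05,-0.5,0,0,-0.05,0,0,0,-0.03,0,0,0,0]'|grep -E 'for|pos|gap'
python3 -c "
from h import *;st()"
```

```text
eef_pos: [0.5624, -0.2482, 0.1642]
ft_force: [0.5, -0.8, 12.2]
finger_gap: 0.291
grip_force: 62.6
t43.2 pos [ 562.4 -248.2  164.2] yaw(y-axis) -1.1218 F [ 0.5 -0.8 12.2] M [0.11 0.1  0.37] gap 24.8 grip 62.6 q [-0.03  0.63  0.55  1.95 -0.51  0.69 -0.3 ] tilt 0.0061
```

```bash
python3 -m jog '[-0.7,0,-0.7,0,0,0,0,-0.04,0,0,0,-0.04,0,0,0,0]'|grep -E 'for|pos'
python3 -c "
from h import *;st()"
python3 -m jog '[0,0,0,-0.04,0,0,0,-0.04,0,0,0,0]'|grep -E 'for|pos'
python3 -c "
from h import *;st()"
```

```text
eef_pos: [0.5619, -0.2482, 0.1636]
ft_force: [1.7, -0.4, 13.2]
grip_force: 62.7
t43.8 pos [ 561.9 -248.2  163.6] yaw(y-axis) -1.2019 F [ 1.7 -0.4 13.2] M [0.08 0.06 0.3 ] gap 24.8 grip 62.7 q [-0.05  0.64  0.57  1.96 -0.53  0.69 -0.35] tilt 0.0065
eef_pos: [0.5617, -0.2483, 0.1636]
ft_force: [0.4, -0.5, 12.8]
grip_force: 62.7
t44.1 pos [ 561.7 -248.3  163.6] yaw(y-axis) -1.2819 F [ 0.4 -0.5 12.8] M [0.08 0.04 0.32] gap 24.9 grip 62.7 q [-0.06  0.64  0.59  1.96 -0.55  0.7  -0.41] tilt 0.0063
```

```bash
python3 -m jog '[0,0,0,-0.05,0,0,0,-0.05,0,0,0,0]'|grep -E 'for|pos'
python3 -c "
from h import *;st()"
python3 -m jog '[0,0,0,-0.05,0,0,0,-0.05,0,0,0,-0.05,0,0,0,0]'|grep -E 'for|pos'
python3 -c "
from h import *;st()"
```

```text
eef_pos: [0.5616, -0.2483, 0.1635]
ft_force: [0.8, -0.2, 12.1]
grip_force: 62.7
t44.5 pos [ 561.6 -248.3  163.5] yaw(y-axis) -1.3822 F [ 0.8 -0.2 12.1] M [0.12 0.09 0.31] gap 25.0 grip 62.7 q [-0.08  0.65  0.62  1.96 -0.57  0.71 -0.49] tilt 0.0061
eef_pos: [0.5615, -0.2484, 0.1635]
ft_force: [0.3, 0.1, 12.2]
grip_force: 62.7
t45.0 pos [ 561.5 -248.4  163.5] yaw(y-axis) -1.5322 F [ 0.3  0.1 12.2] M [0.06 0.09 0.34] gap 25.1 grip 62.7 q [-0.1   0.66  0.66  1.96 -0.61  0.72 -0.6 ] tilt 0.006
```

Last 0.03 rad, then let it rise, check, and release.

```bash
python3 -m jog '[0,0,0,-0.03,0,0,0,0]'|grep -E 'for|pos'
python3 -m jog '[0,0,4,0,0,0,4,0,0,0,3,0,0,0,0,0]'|grep -E 'for|pos'
python3 -c "
from h import *;st()"
```

```text
eef_pos: [0.5614, -0.2484, 0.1635]
ft_force: [0.1, -0.6, 12.5]
grip_force: 62.7
eef_pos: [0.5614, -0.2483, 0.1737]
ft_force: [2.4, -1.9, 6.7]
grip_force: 61.7
t45.8 pos [ 561.4 -248.3  173.7] yaw(y-axis) -1.5626 F [ 2.4 -1.9  6.7] M [-0.26 -0.18  0.25] gap 24.7 grip 61.7 q [-0.12  0.65  0.68  1.95 -0.6   0.74 -0.64] tilt 0.0061
```

```bash
python3 -m jog '[0,0,0,0,0,0,0,0,0,0,0,0,0,0,30,0,0,0,50,0,0,0,40,0,0,0,0,0]' 70|grep -E 'for|pos'
python3 -m jog '[-6,45,0,0,-6,45,0,0,-6,45,0,0,-6,45,0,0,-6,45,0,0,-6,45,0,0,-6,45,0,0,0,0,0,0]'|grep -E 'for|pos'
python3 - <<'E'
from h import *
st()
D={n:snap(n,n+'11')[1] for n in('top','scene')}
for n in D:
    for nm,c,r,a,b in [('bar',(.558,-.248),.07,.16,.19),('disc',(.558,-.248),.062,.125,.15),('plate',(.555,-.064),.1,.075,.095),('pin',(.452,.3595),.03,.085,.11)]:print(nm,*rect(n,D[n],c,r,a,b))
s=cv2.imread('pics/scene11.png')[115:245,215:360];t=cv2.imread('pics/top11.png')[170:250,305:440]
cv2.imwrite('pics/p11.png',np.hstack([cv2.resize(s,(400,359),interpolation=2),cv2.resize(t,(400,359),interpolation=2)]))
E
```

```text
eef_pos: [0.5603, -0.2483, 0.2952]
ft_force: [0.2, -0.2, -0.6]
grip_force: 0.0
eef_pos: [0.5153, 0.0729, 0.2902]
ft_force: [-0.1, -0.5, 1.0]
grip_force: 0.0
t47.6 pos [515.3  72.9 290.2] yaw(y-axis) -1.5557 F [-0.1 -0.5  1. ] M [-0.01  0.01  0.05] gap 69.9 grip 0.0 q [-0.89  0.4   0.88  2.05 -0.41  0.87 -1.32] tilt 0.0041
bar top 216 med [ 0.5569 -0.2469  0.1713] rect [ 557.6 -247.4] [90.6 27.1] 0.5
disc top 773 med [ 0.5554 -0.2372  0.137 ] rect [ 557.4 -249.1] [122.2 121.5] 1.8
plate top 1083 med [ 0.5539 -0.0639  0.084 ] rect [554.1 -63. ] [161.8  89. ] 0.9
pin top 61 med [0.4503 0.3584 0.0964] rect [451.6 359.4] [26.3 25. ] 71.6
bar scene 241 med [ 0.5636 -0.244   0.1696] rect [ 560.1 -246.5] [93.  26.9] 0.1
disc scene 691 med [ 0.5626 -0.2329  0.1371] rect [ 559.1 -246.9] [120.6 120.9] 24.6
plate scene 1335 med [ 0.5603 -0.0614  0.0835] rect [556.5 -64. ] [163.9  95. ] 1.2
pin scene 98 med [0.4573 0.3607 0.0961] rect [453.7 359.9] [26.5 28.7] 74.1
```

View pics/p11.png

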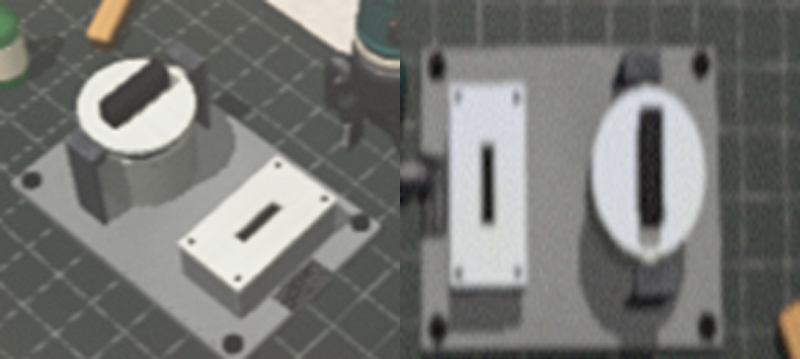

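The lid sits exactly as it did at the start (bar top z 0.170, same angle), so it's locked. Next is the pin; first a quick check of clearance to the sneaker.

```bash
python3 - <<'E'
from h import *
for n in('top','scene'):
    k=cloud(n,np.load(f'pics/{n}11.npy'))*1000
    k=k[(k[:,2]>30)&(k[:,2]<130)&(k[:,0]>430)&(k[:,0]<700)&(k[:,1]>300)&(k[:,1]<600)&(np.hypot(k[:,0]-452,k[:,1]-360)>56)]
    for q in [(491,349),(462,398),(507,345)]:
        r=np.hypot(k[:,0]-q[0],k[:,1]-q[1]);i=r.argmin();print(n,q,r[i].round(),k[i].round())
E
```

```text
top (491, 349) 51.0 [525. 387.  31.]
top (462, 398) 49.0 [510. 410.  34.]
top (507, 345) 43.0 [540. 373.  32.]
scene (491, 349) 52.0 [534. 379.  30.]
scene (462, 398) 55.0 [517. 405.  42.]
scene (507, 345) 43.0 [534. 379.  30.]
```

```bash
python3 -m jog '[-6,24,-5,0.12,-6,40,-5,0.12,-6,40,-5,0.12,-6,40,-5,0.12,-6,40,-5,0.12,-6,40,-5,0.12,-6,40,-5,0.12,-6,23,0,0.12,-6,0,0,0.12,-6,0,0,0.12,-3,0,0,0.094,0,0,0,0]' 50|grep -E 'for|pos'
python3 -m jog '[0,0,-30,0,0,0,-40,0,0,0,0,0]'|grep -E 'for|pos'
python3 -c "
from h import *;st();d=snap('scene','s12')[1];print(*rect('scene',d,(.452,.3595),.03,.085,.11))"
```

```text
eef_pos: [0.4547, 0.353, 0.2568]
ft_force: [0.0, 0.5, 0.1]
grip_force: 0.0
eef_pos: [0.4527, 0.3527, 0.1846]
ft_force: [0.1, 0.2, -0.9]
grip_force: 0.0
t49.6 pos [452.7 352.7 184.6] yaw(y-axis) -0.2731 F [ 0.1  0.2 -0.9] M [-0.01 -0.01  0.  ] gap 50.0 grip 0.0 q [-1.04  0.53  0.41  2.02 -0.33  0.66 -0.68] tilt 0.0068
scene 98 med [0.4555 0.3604 0.0962] rect [453.7 359.7] [26.6 28.3] 72.2
```

```bash
python3 -m jog '[0,7,-30,0,0,0,-35,0,0,0,-20,0,0,0,-3,0,0,0,0,0]'|grep -E 'for|pos'
python3 -c "
from h import *;st()"
python3 -m jog '[0,0,0,0,0,0,0,0,0,0,0,0,0,0,0,0,0,0,0,0]' 10|grep -E 'for|pos'
python3 -c "
from h import *;st()"
```

```text
eef_pos: [0.4551, 0.3624, 0.1005]
ft_force: [-0.2, -0.6, 0.0]
grip_force: 0.0
t50.3 pos [455.1 362.4 100.5] yaw(y-axis) -0.2708 F [-0.2 -0.6  0. ] M [ 0.05 -0.01 -0.06] gap 49.7 grip 0.0 q [-0.98  0.66  0.32  2.05 -0.42  0.49 -0.62] tilt 0.0025
eef_pos: [0.4539, 0.3628, 0.1006]
ft_force: [-2.1, 0.7, 5.4]
grip_force: 58.9
t50.9 pos [453.9 362.8 100.6] yaw(y-axis) -0.2697 F [-2.1  0.7  5.4] M [-0.04  0.42  0.05] gap 24.7 grip 58.9 q [-0.98  0.66  0.32  2.05 -0.42  0.5  -0.62] tilt 0.0018
```

```bash
python3 -m jog '[0,0,15,0,0,0,30,0,0,0,35,0,5,-21,30,0,10,-42,10,0,10,-42,0,0,10,-42,0,0,10,-42,0,0,10,-42,0,0,10,-42,0,0,10,-42,0,0,10,-42,0,0]'|grep -E 'for|pos'
python3 -m jog '[10,-42,0,0,7,-25,0,0,0,0,0,0,0,0,0,0]'
python3 - <<'E'
from h import *
st()
D={n:snap(n,n+'13')[1] for n in('top','scene')}
p=arm.read_state()['eef_pos']
for n in D: print(*rect(n,D[n],p[:2],.08,.12,.17)); print(*rect(n,D[n],p[:2],.03,.09,.2))
s=cv2.imread('pics/scene13.png');u,v=map(int,px('scene',p-[0,0,.08]));
cv2.imwrite('pics/p13.png',cv2.resize(s[v-50:v+50,u-50:u+50],(600,600),interpolation=2));print(u,v)
E
```

```text
eef_pos: [0.5391, 0.0034, 0.2202]
ft_force: [-0.6, 0.6, -0.7]
grip_force: 59.3
clock: 52.9
eef_pos: [0.5555, -0.061, 0.2194]
ee_rot: [0.796, 0.606, 0.0, -0.0]
ft_force: [0.2, -0.1, -0.8]
finger_gap: 0.287
grip_force: 59.3
t52.9 pos [555.5 -61.  219.4] yaw(y-axis) -0.2693 F [ 0.2 -0.1 -0.8] M [-0.01 -0.02  0.  ] gap 24.5 grip 59.3 q [-0.29  0.46  0.44  2.03 -0.3   0.71  0.06] tilt 0.0009
top 0
top 0
scene 36 med [ 0.5586 -0.0599  0.1478] rect [557.9 -60.5] [ 6.1 10.3] 57.0
scene 71 med [ 0.5589 -0.0582  0.1659] rect [558.1 -58. ] [16.9 37.4] 73.1
308 184
```

View pics/p13.png

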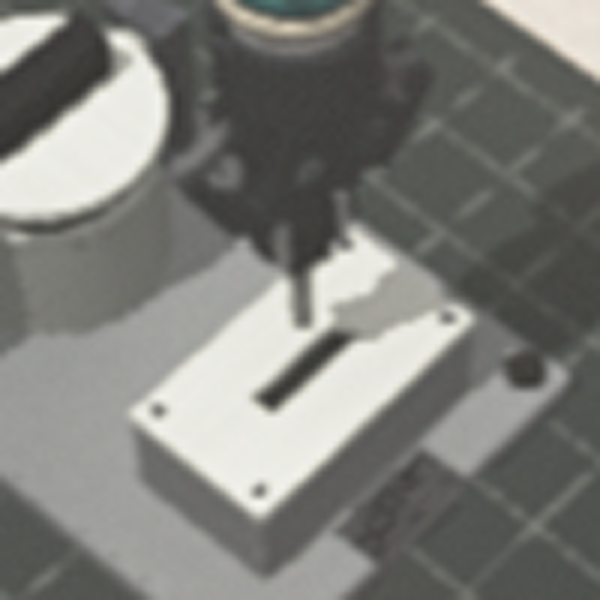

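```bash
python3 -m jog '[0,0,-20,0,0,0,-10,0,0,0,-5,0,0,0,-3,0,0,0,-3,0,0,0,0,0]'|grep -E 'for|pos'
python3 -m jog '[0,0,-3,0,0,0,-3,0,0,0,0,0]'|grep -E 'for|pos'
python3 -c "
from h import *;st()"
```

```text
eef_pos: [0.5559, -0.062, 0.1781]
ft_force: [0.5, -0.1, -1.6]
grip_force: 59.3
eef_pos: [0.5557, -0.062, 0.1718]
ft_force: [0.3, -0.6, -1.1]
grip_force: 59.3
t54.1 pos [555.7 -62.  171.8] yaw(y-axis) -0.2701 F [ 0.3 -0.6 -1.1] M [ 0.04 -0.01  0.01] gap 25.0 grip 59.3 q [-0.26  0.53  0.39  2.06 -0.35  0.61  0.11] tilt 0.0006
```

In the slot without contact. On down to the crank bar.

```bash
python3 -m jog '[0,0,-8,0,0,0,-5,0,0,0,-3,0,0,0,0,0]'|grep -E 'for|pos'
python3 -m jog '[0,0,-3,0,0,0,-1,0,0,0,0,0]'|grep -E 'for|pos'
python3 -c "
from h import *;st()"
```

```text
eef_pos: [0.5556, -0.062, 0.1557]
ft_force: [-0.6, 0.1, -0.9]
grip_force: 59.3
eef_pos: [0.5563, -0.062, 0.1534]
ft_force: [-2.4, 0.9, 8.8]
grip_force: 60.6
t55.0 pos [556.3 -62.  153.4] yaw(y-axis) -0.2701 F [-2.4  0.9  8.8] M [0.18 0.58 0.01] gap 24.6 grip 60.6 q [-0.24  0.56  0.37  2.07 -0.37  0.57  0.13] tilt 0.0012
```

```bash
for i in 1; do python3 -m jog '[-1.5,0,0,0,-1.5,0,0,0,0,0,0,0]'|grep -E 'for|pos'; python3 -m jog '[-1.5,0,0,0,-1.5,0,0,0,0,0,0,0]'|grep -E 'for|pos'; python3 -m jog '[-1.5,0,0,0,-1.5,0,0,0,0,0,0,0]'|grep -E 'for|pos'; done
```

```text
eef_pos: [0.5555, -0.062, 0.1534]
ft_force: [2.0, 0.7, 7.2]
grip_force: 60.2
eef_pos: [0.5534, -0.0621, 0.1535]
ft_force: [4.8, 2.1, 5.7]
grip_force: 60.3
eef_pos: [0.5505, -0.0621, 0.1535]
ft_force: [4.2, 0.9, 6.1]
grip_force: 60.3
```

```bash
for i in 1; do python3 -m jog '[-1.5,0,0,0,-1.5,0,0,0,0,0,0,0]'|grep -E 'for|pos'; python3 -m jog '[-1.5,0,0,0,-1.5,0,0,0,0,0,0,0]'|grep -E 'for|pos'; python3 -m jog '[-1.5,0,0,0,-1.5,0,0,0,0,0,0,0]'|grep -E 'for|pos';python3 -m jog '[-1.5,0,0,0,-1.5,0,0,0,0,0,0,0]'|grep -E 'for|pos'; done; python3 -c "
from h import *;st()"
```

```text
eef_pos: [0.5475, -0.0622, 0.1535]
ft_force: [5.1, 0.1, 6.0]
grip_force: 60.3
eef_pos: [0.5446, -0.0622, 0.1535]
ft_force: [4.1, 0.7, 6.6]
grip_force: 60.3
eef_pos: [0.5415, -0.0622, 0.1535]
ft_force: [4.8, 0.6, 6.8]
grip_force: 60.3
eef_pos: [0.5386, -0.0623, 0.1535]
ft_force: [4.3, 0.7, 5.3]
grip_force: 60.3
t57.6 pos [538.6 -62.3 153.5] yaw(y-axis) -0.2698 F [4.3 0.7 5.3] M [ 0.2  -1.25  0.03] gap 25.3 grip 60.3 q [-0.24  0.54  0.37  2.12 -0.37  0.54  0.13] tilt 0.008
```

```bash
python3 -m jog '[-1.5,0,0,0,-1.5,0,0,0,0,0,0,0]'|grep -E 'for|pos'; python3 -m jog '[0,0,5,0,0,0,0,0,8,0,0,0,8,0,0,0,2,0,0,0,0,0,0,0]'|grep -E 'for|pos';python3 -m jog '[0,0,-5,0,0,0,-1,0,0,0,0,0]'|grep -E 'for|pos'; python3 -c "
from h import *;st()"
```

```text
eef_pos: [0.5356, -0.0623, 0.1535]
ft_force: [4.7, 1.5, 6.4]
grip_force: 60.3
eef_pos: [0.55, -0.0619, 0.1569]
ft_force: [0.5, 0.4, -0.0]
grip_force: 59.3
eef_pos: [0.5503, -0.0621, 0.1534]
ft_force: [-3.6, 2.0, 18.6]
grip_force: 61.9
t59.1 pos [550.3 -62.1 153.4] yaw(y-axis) -0.2705 F [-3.6  2.  18.6] M [0.27 1.03 0.02] gap 24.8 grip 61.9 q [-0.24  0.55  0.37  2.09 -0.37  0.56  0.13] tilt 0.0019
```

```bash
python3 -m jog '[1.5,0,1.5,0,1.5,0,0,0,1.5,0,0,0,0,0,0,0]'|grep -E 'for|pos'; for i in 1; do python3 -m jog '[1.5,0,0,0,1.5,0,0,0,0,0,0,0]'|grep -E 'for|pos'; python3 -m jog '[1.5,0,0,0,1.5,0,0,0,0,0,0,0]'|grep -E 'for|pos'; python3 -m jog '[1.5,0,0,0,1.5,0,0,0,0,0,0,0]'|grep -E 'for|pos';  done
```

```text
eef_pos: [0.5513, -0.062, 0.1534]
ft_force: [-6.2, 0.3, 13.8]
grip_force: 61.6
eef_pos: [0.5521, -0.062, 0.1534]
ft_force: [-9.4, 0.5, 19.2]
grip_force: 62.3
eef_pos: [0.5529, -0.062, 0.1533]
ft_force: [-12.4, 0.9, 22.4]
grip_force: 63.0
eef_pos: [0.5536, -0.0619, 0.1532]
ft_force: [-14.7, 1.6, 27.1]
grip_force: 63.8
```

```bash
python3 -m jog '[0,0,2,0,0,0,2,0,0,0,0,0]'|grep -E 'for|pos';python3 -c "
from h import *;st()"
```

```text
eef_pos: [0.5641, -0.0618, 0.1565]
ft_force: [0.1, -0.0, -1.4]
grip_force: 59.3
t61.1 pos [564.1 -61.8 156.5] yaw(y-axis) -0.2695 F [ 0.1 -0.  -1.4] M [0.07 0.01 0.07] gap 25.0 grip 59.3 q [-0.24  0.56  0.38  2.06 -0.36  0.59  0.12] tilt 0.0012
```

Sliding toward -x went smoothly, so I'll start at the +x end and slide back.

```bash
python3 -m jog '[6,0,0,0,6,0,0,0,0,0,0,0,0,0,-3.5,0,-1,0,-1,0,-1,0,0,0,0,0,0,0]'|grep -E 'for|pos'; python3 -m jog '[-1.5,0,0,0,-1.5,0,0,0,0,0,0,0]'|grep -E 'for|pos'; python3 -m jog '[-1.5,0,0,0,-1.5,0,0,0,0,0,0,0]'|grep -E 'for|pos'; python3 -m jog '[-1.5,0,0,0,-1.5,0,0,0,0,0,0,0]'|grep -E 'for|pos'
```

```text
eef_pos: [0.5756, -0.0618, 0.1535]
ft_force: [0.9, 1.2, 5.2]
grip_force: 60.2
eef_pos: [0.5738, -0.0619, 0.1535]
ft_force: [3.4, 3.0, 6.3]
grip_force: 60.3
eef_pos: [0.5708, -0.062, 0.1535]
ft_force: [3.9, 1.8, 4.9]
grip_force: 60.2
eef_pos: [0.5676, -0.062, 0.1534]
ft_force: [4.1, 1.3, 6.8]
grip_force: 60.2
```

```bash
python3 -m jog '[-1.5,0,0,0,-1.5,0,0,0,0,0,0,0]'|grep -E 'for|pos'; python3 -m jog '[-1.5,0,0,0,-1.5,0,0,0,0,0,0,0]'|grep -E 'for|pos'; python3 -m jog '[-1.5,0,0,0,-1.5,0,0,0,0,0,0,0]'|grep -E 'for|pos'; python3 -m jog '[-1.5,0,0,0,-1.5,0,0,0,0,0,0,0]'|grep -E 'for|pos'; python3 -c "
from h import *;st()"
```

```text
eef_pos: [0.5608, -0.062, 0.1518]
ft_force: [2.7, 1.3, 0.4]
grip_force: 59.6
eef_pos: [0.56, -0.062, 0.152]
ft_force: [4.2, 0.8, -1.3]
grip_force: 59.2
eef_pos: [0.5591, -0.062, 0.1523]
ft_force: [7.8, 1.3, -4.8]
grip_force: 59.2
eef_pos: [0.5499, -0.0621, 0.1532]
ft_force: [-6.1, 2.0, 24.4]
grip_force: 64.1
t64.6 pos [549.9 -62.1 153.2] yaw(y-axis) -0.2693 F [-6.1  2.  24.4] M [0.19 1.84 0.05] gap 24.7 grip 64.1 q [-0.24  0.56  0.37  2.08 -0.37  0.57  0.13] tilt 0.0074
```

The hole was felt at TCP x≈561 (dropped 1.7 mm, then caught on the -x wall and popped out). I'll lift and go back over x≈562.

```bash
python3 -m jog '[0,0,3,0,0,0,2,0,6,0,0,0,5,0,0,0,0,0,0,0,0,0,0,0]'|grep -E 'for|pos';python3 -c "
from h import *;st();d=snap('scene','s14')"
```

```text
eef_pos: [0.5637, -0.0619, 0.157]
ft_force: [0.2, 0.3, -2.2]
grip_force: 60.5
t65.4 pos [563.7 -61.9 157. ] yaw(y-axis) -0.2698 F [ 0.2  0.3 -2.2] M [ 0.18 -0.11  0.05] gap 24.9 grip 60.5 q [-0.24  0.56  0.38  2.06 -0.36  0.59  0.12] tilt 0.0003
```

```bash
python3 -m jog '[-1.7,0,0,0,0,0,-2,0,0,0,-2,0,0,0,-2,0,0,0,0,0]'|grep -E 'for|pos';python3 -c "
from h import *;st()"
```

```text
eef_pos: [0.5615, -0.0619, 0.1508]
ft_force: [0.2, 1.1, -1.7]
grip_force: 60.5
t66.0 pos [561.5 -61.9 150.8] yaw(y-axis) -0.27 F [ 0.2  1.1 -1.7] M [ 0.21 -0.03 -0.02] gap 25.0 grip 60.5 q [-0.24  0.57  0.37  2.06 -0.37  0.57  0.12] tilt 0.0005
```

It's in. I'll lower it home (head on the plate at TCP ≈121.6).

```bash
python3 -m jog '[0,0,-5,0,0,0,-5,0,0,0,-5,0,0,0,0,0]'|grep -E 'for|pos';python3 -m jog '[0,0,-4,0,0,0,-4,0,0,0,-3,0,0,0,0,0]'|grep -E 'for|pos';python3 -c "
from h import *;st()"
```

```text
eef_pos: [0.5614, -0.0619, 0.1355]
ft_force: [-0.6, 1.2, -2.1]
grip_force: 60.4
eef_pos: [0.5615, -0.0619, 0.1247]
ft_force: [0.4, 1.0, -1.9]
grip_force: 60.5
t67.0 pos [561.5 -61.9 124.7] yaw(y-axis) -0.2699 F [ 0.4  1.  -1.9] M [ 0.37 -0.    0.  ] gap 24.8 grip 60.5 q [-0.21  0.61  0.34  2.08 -0.39  0.52  0.15] tilt 0.0006
```

```bash
python3 -m jog '[0,0,-2,0,0,0,-2,0,0,0,0,0]'|grep -E 'for|pos';python3 -m jog '[0,0,0,0,0,0,0,0,0,0,0,0]' 45|grep -E 'for|pos';python3 -m jog '[0,0,15,0,0,0,40,0,0,0,50,0,0,0,50,0,-5,45,20,0,-5,45,0,0,-5,45,0,0,-5,45,0,0,0,0,0,0,0,0,0,0]'|grep -E 'for|pos'
python3 - <<'E'
from h import *
st()
D={n:snap(n,n+'15')[1] for n in('top','scene')}
for n in D:
    for nm,c,r,a,b in [('bar',(.558,-.248),.07,.16,.19),('pinhead',(.56,-.064),.035,.1,.14)]:print(nm,*rect(n,D[n],c,r,a,b))
s=cv2.imread('pics/scene15.png')
cv2.imwrite('pics/p15.png',cv2.resize(s[75:375,120:520],(800,600),interpolation=2))
E
```

```text
eef_pos: [0.5618, -0.0619, 0.1216]
ft_force: [-0.8, 1.5, 3.8]
grip_force: 61.1
eef_pos: [0.5617, -0.0623, 0.121]
ft_force: [-0.4, 0.4, 0.3]
grip_force: 0.0
eef_pos: [0.5416, 0.1174, 0.2967]
ft_force: [1.0, -1.4, 0.4]
grip_force: 0.0
t69.0 pos [541.6 117.4 296.7] yaw(y-axis) -0.2702 F [ 1.  -1.4  0.4] M [-0.02  0.01  0.03] gap 45.0 grip 0.0 q [-0.66  0.36  0.48  1.97 -0.21  0.86 -0.34] tilt 0.0008
bar top 212 med [ 0.5571 -0.2467  0.1709] rect [ 557.  -247.9] [25.3 90.5] 89.3
pinhead top 61 med [ 0.5593 -0.0659  0.1168] rect [560.2 -65.6] [25.2 26.2] 72.3
bar scene 238 med [ 0.563  -0.244   0.1699] rect [ 560.4 -246.7] [91.9 31.6] 1.2
pinhead scene 94 med [ 0.5653 -0.062   0.1155] rect [563.5 -64.5] [31.2 27.1] 73.3
```

View pics/p15.png

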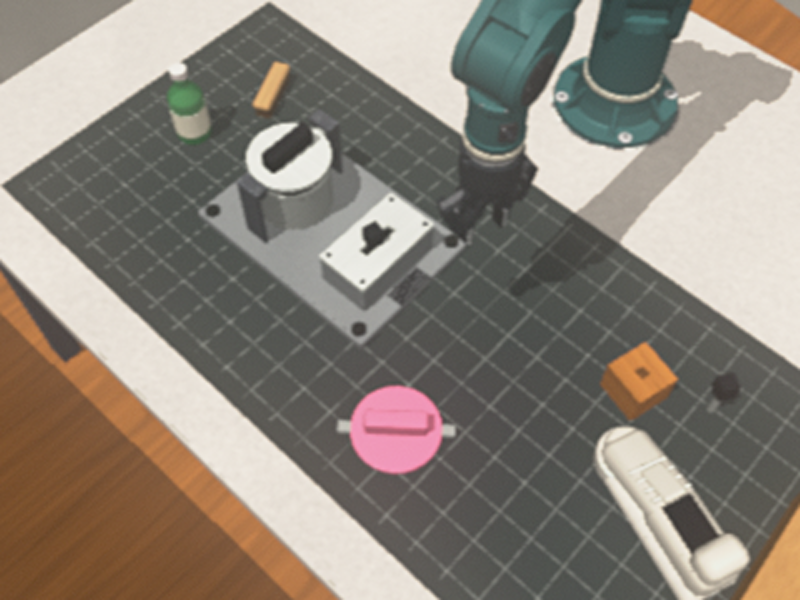

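The pin head sits on the plate (top at z≈0.117, and 0.119 would be flush, allowing for depth bias). The lid is locked, no bottles are left on the bench, and the sneaker, brush and cleaner haven't moved. Handing in.

```bash
python3 -c "
from bench import arm;print(arm.job_done())"
```

```text
the job is handed in; nothing more can be done
None
```

I handed the job in: all three bottles are in the pot, the lid is back on and locked, and the drive pin is fully home in the hidden hole; the system gave no verdict, so this rests on my own camera and force readings.

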